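# Lock a plant press's stud with the second nut and cap it

## Robot

A 6-joint arm with a two-finger parallel gripper is mounted at the origin on the work surface. World frame = base frame: x ahead of the robot, y to its left, z up, the work surface at z = 0. Lengths are in m, angles in rad, forces in N, time in s.
With the tool pointing down it reaches from about 0.325 to 0.75 m from the base axis. Payload 7.6 kg.
Tool frame: the origin (TCP) lies at the very end of the fingers, on their centre line; the grasp point (between the pads) lies robot.grasp_offset behind it (robot.grasp_offset is the distance from the TCP to the grasp point, in m); z points along the fingers, y is the line along which they close (so a half turn about z gives the same grasp; the last joint's range is limited). The gripper opens to 85 mm and grips with 20 to 120 N. Pads are 22 mm wide; open, the fingers measure 114 mm over their backs; the gripper's body (76 mm by 85 mm) begins 54 mm behind the grasp point. The pads swing forward as they close: fully open they stand 13 mm farther back than shut.
Start: joints at [-1.319, 0.052, 1.401, -0, 1.689, -0.07], TCP at [0.166, -0.498, 0.231] pointing down, gripper open.
Joint ranges: [-2.9, 2.9], [-0.91, 2.17], [0.12, 2.37], [-1.06, 4.2], [0.26, 2.73], [-2.93, 2.93]. Speed limits (rad/s): [2.57, 2.57, 3.01, 3.14, 3.14, 3.14].

## Interface

Orientations are given as [roll, pitch, yaw] about the fixed x, y, z axes, in that order (R = Rz(yaw) Ry(pitch) Rx(roll)).
In Python, from cell import robot, fingers, kinematics, status, grab_frame, ticket gives the robot as it stands. Calls block until the motion is done:
- robot.goto(position, orientation): joint-space move of the TCP to a pose.
- robot.move_linear(position, attitude=None, vel=0.15, threshold=None): straight line of the TCP; attitude=None keeps the orientation; vel is the mean speed in m/s. With threshold (N) it stops when the force on the tool has changed by that much, and returns True; else False.
- robot.move_j(angles): joint-space move.
- fingers.release() and fingers.clamp(effort=None): open the fingers fully, or close them until they stop; effort is the grip in N (None keeps the last).
- robot.dwell(seconds).
- kinematics.ik(position, orientation): joint angles nearest the present ones, or None.
- status.get_obs(): the state.
- grab_frame(name): name is "scene" or "top"; returns a dict with "image" (420x560x3 uint8, red, green, blue), "intrinsics" (3x3 intrinsics, pixels), "xyz" and "rotation" of the camera in the world. Camera axes: x right, y down, z forward; pixel columns grow to the right and rows downward; lengths in m; the calibration is good to about 2 mm. A picture is of the moment at which its call begins. There is no depth.
A pose or a line that the arm cannot do raises robot.IKError and nothing moves.
- ticket.hand_in(): hands the job in; it is judged then, once.
The state is a dict: "time_s": time; "joints": joint angles; "qd": joint speeds; "joint_efforts": joint torques, N m; "tool_pos": TCP position; "tcp_rot": TCP orientation; "ft_force": force on the tool from outside, world axes, zero at the start; "ft_torque": the same for the moment, N m; "grip_width": finger opening in m; "gripper_force": force on a finger pad.
Only numpy, scipy, OpenCV 4.12 (cv2) and the standard library are available. Lean on these libraries where they do the work, as an engineer would, in place of code of your own. Each camera call takes 0.05 s, during which the arm holds its last target. There are 200 camera calls.

## Task

On the plant press, run the round brass lock nut on the uncapped stud down clockwise and tighten it firmly by hand against the hex nut below to lock it, without turning the hex nut, which would squeeze the specimens further. Then put the loose black thread cap upright over that stud, all the way down so that it rests on the lock nut. Leave everything else on the table where it is.

Things in the scene. Friction and masses are not known exactly. Their poses are not given: they have to be found in the camera images.
- press: fixed plant press: two plywood boards 150 x 280 mm with card between, upper face 48 mm above the origin (centre of the underside, on the 3 mm cutting mat); x along the short side, y the long, z up. An upright 12 mm stud at each end: at y = +115 mm the finished, capped one (123 mm high), at y = -115 mm the unfinished one. It may stand turned any way round
- stud_top (a point): centre of the top end of the unfinished, uncapped stud (12 mm across, its last 6 mm tapered to 7 mm), 107 mm above the press's origin
- hex_nut: first nut on the unfinished stud: steel hex nut, 26 mm across flats, 30 mm across corners, 16 mm high, down on the board over a 2 mm plate washer. Origin at its underside's centre, z up. A loose washer lies on it. The card under the board gives a little (40 N per mm). Only its thread's friction holds it: more than about 0.45 N m of tightening torque on the lock nut drags it round
- hex_corner (a point): a point on a corner of the first (hex) nut, 15 mm from the stud's axis, half way up; it shows whether that nut has turned
- washer: loose steel washer, 25 mm across, 15 mm hole, 3 mm thick, lying on top of the hex nut round the unfinished stud, between the two nuts; origin at its underside's centre
- lock_nut: second nut, already on the same stud above the hex nut: round knurled brass nut, 40 mm across, 18 mm high, origin at its underside's centre, z up. Clockwise from above it goes down, 10 mm per turn (1.6 mm per rad). It starts 1 to 6.5 mm above the 3 mm washer on the hex nut. Its worn thread has up to 2.5 mm of axial play: after it meets the washer, 0 to 1.6 rad more only takes up the play. It stays put when let go. Fingertips may hang down beside the narrower hex nut
- lock_top (a point): centre of the lock nut's upper face, 18 mm above its origin; locked, the stud stands out about 21 mm above it. Turning it takes 0.03 N m while free; 0.06 taking up the play, then about 0.4 N m more per rad. about 0.3 N m while turning, 0.6 to 0.9 rad after the torque starts to rise, is right; 0.2 is too loose, 0.45 drags the hex nut. Held still, up to 0.15 N m less is felt
- cap: loose black plastic thread cap: cylinder 28 mm across, 36 mm high, slightly domed closed top, 30 g, standing mouth down on the mat. Origin at the centre of the mouth (underside), z up. Bore 15 mm across, 26 mm deep: on the 12 mm stud its rim comes to rest on the lock nut's upper face
- cork: tapered cork stopper, 28 mm across the top, 28 mm high, standing on the cutting mat; origin at its underside's centre; bystander
- spacer: plain steel spacer ring, 30 mm across, 16 mm hole, 12 mm high, on the mat; origin at its underside's centre; bystander
- spare_nut: spare round brass hand nut, 40 mm across, 18 mm high, loose on the mat; origin at its underside's centre; bystander (not the one on the press)
- tweezers: black tweezers, 130 mm long, 9 mm high, lying on the table; origin at the underside's centre; bystander
- specimen_box: clear open plastic box, 110 x 110 x 60 mm; origin at the underside's centre; bystander
- pine_cone: small pine cone, 44 mm across, 46 mm high; origin at its underside's centre; bystander
- jar: amber jar, 60 mm across, 70 mm high; origin at its underside's centre; bystander
- brush: flat brush, 170 mm long, lying down; origin at the underside's centre; bystander
- pebble: grey pebble, 46 mm across, 24 mm high; origin at its underside's centre; bystander
There are look-alikes about, which are no part of the job. Several things have the shape of the cap; the one meant has the colours described above.

How it is judged:
By the outcome, as a careful person would: the job done as asked, in the order asked, and still so for the second after the job is handed in, with the robot touching nothing.
It also fails if it takes over 72 s, if anything falls off the work surface, if the arm or the gripper's body presses on something with over 40 N, if the wrist force passes 120 N, or if a joint passes its speed limit or range.

## Working session

There is one attempt and no reset: what is moved stays moved. The work goes in short steps, each a Python script; the robot and the scene stay as the last script left them, time stands still between calls to the robot, and variables do not carry over. Pictures are saved under pics/ and viewed, at most 10 in all, crops included, and the job is handed in when it is done.

```bash
ls; mkdir -p pics; python3 - <<'E'
from cell import robot,grab_frame,status
import cv2,numpy as np
for n in("scene","top"):
    f=grab_frame(n);cv2.imwrite(f"pics/{n}0.png",cv2.cvtColor(f["image"],cv2.COLOR_RGB2BGR))
    print(n,f["intrinsics"],f["xyz"],f["rotation"])
print(robot.grasp_offset,status.get_obs())
E
```

```text
pics
scene [[514.73654134   0.         282.09578287]
 [  0.         514.73654134 216.36760204]
 [  0.           0.           1.        ]] [ 1.08161764 -0.55517415  1.01953736] [-2.40148350e+00  1.50432033e-03  7.36953877e-01]
top [[432.76416487   0.         278.85974569]
 [  0.         432.76416487 208.00291825]
 [  0.           0.           1.        ]] [0.3834774  0.07527658 1.13088874] [-2.9956361   0.00974878 -1.58251623]
0.0187 {'time_s': 0.1, 'joints': array([-1.31929722e+00,  5.27587703e-02,  1.40161361e+00, -3.37107890e-06,
        1.68865878e+00, -7.03247333e-02]), 'qd': array([ 0.00048551, -0.00139688, -0.00361675,  0.00036983,  0.0011612 ,
       -0.00050765]), 'joint_efforts': array([ 1.29260025e-03, -3.82582498e+01, -3.60984457e+01, -3.05825517e-05,
        4.77903552e-03,  1.54486224e-05]), 'tool_pos': array([ 0.16599424, -0.49776972,  0.23056937]), 'tcp_rot': array([-3.14015747e+00, -9.77388685e-05,  3.21823372e-01]), 'ft_force': array([ 0.3712125 , -1.3270938 , -0.09455173]), 'ft_torque': array([-0.01330429, -0.00952969,  0.02149272]), 'gripper_force': 0.0, 'grip_width': 0.08520100785937657}
```

View pics/scene0.png

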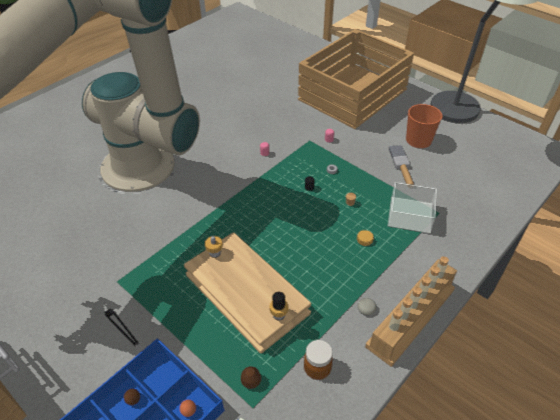

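View pics/top0.png

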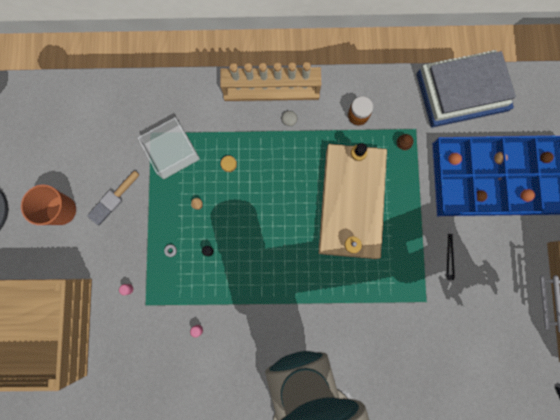

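The scene view shows the uncapped stud with its brass nut at about (213,244) and the black cap at (310,184). In the top view they are at (354,244) and (208,251). Next I'll zoom in on both.

```bash
cat > h.py <<'E'
import numpy as np,cv2
from scipy.spatial.transform import Rotation as R
from cell import *
def cam(n):
    f=grab_frame(n); return f
def ray(f,uv):
    K=f["intrinsics"];r=np.array(f["rotation"]); M=R.from_euler("xyz",r).as_matrix() if r.size==3 else r
    d=M@np.linalg.inv(K)@[uv[0],uv[1],1]; return np.array(f["xyz"]),d/np.linalg.norm(d)
def plane(f,uv,z):
    o,d=ray(f,uv); return o+d*(z-o[2])/d[2]
def tri(fs,uvs):
    A=0;b=0;P=[]
    for f,uv in zip(fs,uvs):
        o,d=ray(f,uv);m=np.eye(3)-np.outer(d,d);A=A+m;b=b+m@o;P.append((o,d))
    x=np.linalg.solve(A,b)
    return x,[np.linalg.norm(np.cross(x-o,d)) for o,d in P]
def proj(f,p):
    r=np.array(f["rotation"]);M=R.from_euler("xyz",r).as_matrix() if r.size==3 else r
    q=f["intrinsics"]@(M.T@(np.array(p)-f["xyz"]));return q[:2]/q[2]
def crop(f,c,h,s):
    i=f["image"];x,y=c;k=i[y-h:y+h,x-h:x+h];return cv2.cvtColor(cv2.resize(k,(s,s),interpolation=cv2.INTER_NEAREST),cv2.COLOR_RGB2BGR)
E
python3 - <<'E'
from h import *
s,t=cam("scene"),cam("top")
m=np.vstack([np.hstack([crop(s,(213,244),15,300),crop(t,(354,244),15,300)]),np.hstack([crop(s,(310,184),15,300),crop(t,(208,251),15,300)])])
cv2.imwrite("pics/c1.png",m)
for n,f,c in(("s",s,(310,184)),("t",t,(208,251))):
    x,y=c;k=(f["image"][y-15:y+15,x-15:x+15].max(2)<45).astype("uint8")
    print(n,[ (a[:5],) for a in cv2.connectedComponentsWithStats(k)[2][1:]+[x-15,y-15,0,0,0]])
for z in(0.11,.0):print(plane(s,(213,244),z),plane(t,(354,244),z))
print(tri([s,t],[(213,244),(354,244)]),tri([s,t],[(310,184),(208,251)]))
E
```

```text
s [(array([305, 177,   9,  14, 104]),)]
t [(array([202, 246,  11,  10,  87]),)]
[ 0.4628512  -0.10999122  0.11      ] [ 0.44578161 -0.09222677  0.11      ]
[ 0.38801721 -0.05615053  0.        ] [ 0.45249484 -0.11027513  0.        ]
(array([ 0.4466372 , -0.0970852 ,  0.08509935]), [np.float64(0.001015407802057597), np.float64(0.0010154078020575444)]) (array([0.43828895, 0.26812268, 0.0132889 ]), [np.float64(3.342953816545336e-05), np.float64(3.342953816533967e-05)])
```

View pics/c1.png

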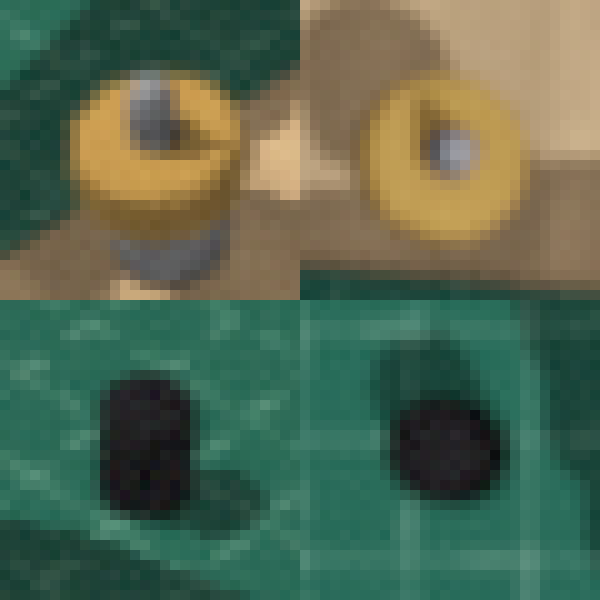

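The zoomed crops show the stud top at scene (213.0,236.8) and top (354.0,243.7). The cap appears as a clean dark blob in both views. I'll compute the positions and then move in.

```bash
python3 - <<'E'
from h import *
s,t=cam("scene"),cam("top")
print("studtop tri",tri([s,t],[(213,236.8),(354.,243.7)]),plane(s,(213,236.8),.11),plane(t,(354,243.7),.11))
hsv=cv2.cvtColor(t["image"],cv2.COLOR_RGB2HSV)[229:259,339:369]
k=((hsv[...,1]>140)&(hsv[...,0]<32)&(hsv[...,2]>90)).astype("uint8")
c=max(cv2.findContours(k,0,2)[0],key=cv2.contourArea);e=cv2.minEnclosingCircle(c);print(e)
u=np.array(e[0])+[339,229];print("nut",u,plane(t,u,.093))
def cc(f,c):
    x,y=c;k=(f["image"][y-15:y+15,x-15:x+15].max(2)<45).astype("uint8")
    return cv2.connectedComponentsWithStats(k)[3][1]+[x-15,y-15]
a,b=cc(s,(310,184)),cc(t,(208,251));print("cap",a,b,tri([s,t],[a,b]),plane(t,b,.03),plane(s,a,.021))
print("ft",status.get_obs()["ft_torque"],status.get_obs()["ft_force"])
for yaw in (3.9,3.9-2*np.pi):print(kinematics.ik([.446,-.094,.15],[np.pi,0,yaw]))
E
```

```text
studtop tri (array([ 0.44597693, -0.09342943,  0.10752269]), [np.float64(0.0010119437503591172), np.float64(0.001011943750359161)]) [ 0.44698061 -0.09539628  0.11      ] [ 0.44648589 -0.09225279  0.11      ]
((13.5, 15.5), 7.905794143676758)
nut [352.5 244.5] [ 0.44567021 -0.09139236  0.093     ]
cap [309.33980583 183.38834951] [207.30232558 250.44186047] (array([0.43829528, 0.26799435, 0.01622665]), [np.float64(0.001945325203477083), np.float64(0.0019453252034770038)]) [0.43892544 0.26705492 0.03      ] [0.44025262 0.26242567 0.021     ]
ft [-0.00912255  0.02430764 -0.01932199] [ 0.22741117 -0.08218117  0.40694984]
[-0.28876779 -0.10499422  1.7178237   0.          1.52876318 -2.61797146]
[-0.28876779 -0.10499422  1.7178237   0.          1.52876318 -2.61797146]
```

```bash
python3 - <<'E'
from h import *
P=np.array([.4463,-.0935]);yaw=-.289+np.pi/2+2.75
def obs(tag):
    o=status.get_obs();print(tag,round(o["time_s"],2),o["tool_pos"].round(4),o["ft_force"].round(1),o["ft_torque"].round(3),o["joints"].round(3)[5],round(o["grip_width"],4),round(o["gripper_force"],1))
robot.goto([*P,.16],[np.pi,0,yaw]);obs("above")
print(robot.move_linear([*P,.067],vel=.1,threshold=6));obs("down")
fingers.clamp(20);obs("clamp")
E
```

```text
above 2.58 [ 0.4463 -0.0938  0.1601] [-0.1  0.  -0.2] [-0.005 -0.021 -0.003] -2.748 0.0853 0.0
False
down 3.67 [ 0.4468 -0.0936  0.0677] [ 0.4 -0.2  1.2] [0.021 0.059 0.045] -2.749 0.0857 0.0
clamp 4.15 [ 0.4457 -0.0929  0.0674] [-5.6  3.1  6.2] [0.607 0.943 0.027] -2.748 0.0394 22.0
```

```bash
cat >> h.py <<'E'
import json
def obs(tag=""):
    o=status.get_obs();y=R.from_euler("xyz",o["tcp_rot"]).as_matrix()
    fl=y.T@o["ft_force"]
    print(tag,"t%.2f"%o["time_s"],o["tool_pos"].round(4),"Ftool",fl.round(1),"Tz",o["ft_torque"].round(3)[2],"j6",o["joints"].round(3)[5],"w%.4f"%o["grip_width"],round(o["gripper_force"],1))
    return o
def save(d): json.dump(d,open("st.json","w"))
def load(): return json.load(open("st.json"))
def turn(d,dy,dz):
    d["yaw"]-=dy;d["z"]-=dz
    q=kinematics.ik([d["x"],d["y"],d["z"]],[np.pi,0,d["yaw"]]);robot.move_j(q);save(d)
E
python3 - <<'E'
from h import *
d=dict(x=.4463-.0008,y=-.0935+.0007,z=.067,yaw=-.289+np.pi/2+2.75)
robot.move_linear([d["x"],d["y"],d["z"]],vel=.05);obs("corr")
fingers.clamp(50);obs("50N")
for i in range(8):
    turn(d,.2,.00032);obs(i)
E
```

```text
corr t4.40 [ 0.4456 -0.0928  0.0674] Ftool [ 0.7  3.1 -4.5] Tz -0.002 j6 -2.748 w0.0393 21.9
50N t4.62 [ 0.4457 -0.0928  0.0676] Ftool [ 1.3  2.1 -5.5] Tz -0.032 j6 -2.748 w0.0384 49.4
0 t4.92 [ 0.4459 -0.0931  0.0673] Ftool [ 0.9  0.9 -4.1] Tz -0.034 j6 -2.55 w0.0387 49.5
1 t5.23 [ 0.4461 -0.0933  0.067 ] Ftool [ 0.5 -2.7 -3.8] Tz -0.012 j6 -2.354 w0.0386 49.6
2 t5.54 [ 0.4462 -0.0936  0.0667] Ftool [ 0.4 -6.3 -4.1] Tz -0.007 j6 -2.155 w0.0384 49.6
3 t5.85 [ 0.4462 -0.094   0.0664] Ftool [-0.4 -7.3 -3.3] Tz -0.01 j6 -1.955 w0.0384 49.7
4 t6.16 [ 0.4463 -0.0943  0.0661] Ftool [-2.9 -7.8 -3.7] Tz -0.015 j6 -1.755 w0.0385 49.7
5 t6.47 [ 0.4462 -0.0947  0.0659] Ftool [-3.7 -9.4 -4.4] Tz 0.012 j6 -1.555 w0.0387 49.8
6 t6.78 [ 0.4461 -0.095   0.0657] Ftool [ -5.4 -10.5  -6.5] Tz -0.035 j6 -1.355 w0.0389 49.9
7 t7.08 [ 0.4459 -0.0952  0.0655] Ftool [ -6.5 -10.4  -7.6] Tz -0.063 j6 -1.155 w0.0381 50.1
```

```bash
python3 - <<'E'
from h import *
d=load();d["x"],d["y"],d["z"]=.4445,-.0941,.0645
fingers.release();obs("open")
turn(d,-.8,0);turn(d,-.8,0);obs("rewound")
fingers.clamp(50);obs("clamp")
for i in range(8):
    turn(d,.2,.0003);obs(i)
E
```

```text
open t7.61 [ 0.4454 -0.0925  0.0642] Ftool [ 0.3 -0.6 -0.2] Tz 0.002 j6 -1.148 w0.0855 0.0
rewound t9.18 [ 0.4445 -0.0941  0.0645] Ftool [-0.1 -1.1 -0.3] Tz -0.005 j6 -2.748 w0.0853 0.0
clamp t9.68 [ 0.4445 -0.0941  0.0647] Ftool [ 0.7  0.9 -3.6] Tz -0.038 j6 -2.751 w0.0386 49.9
0 t9.98 [ 0.4446 -0.0942  0.0646] Ftool [ 2.3  1.8 -5.1] Tz -0.049 j6 -2.555 w0.0383 49.9
1 t10.29 [ 0.4446 -0.0942  0.0645] Ftool [ 2.8  1.9 -6.6] Tz -0.069 j6 -2.355 w0.0383 50.1
2 t10.60 [ 0.4447 -0.0942  0.0644] Ftool [ 3.5  0.9 -8.6] Tz -0.062 j6 -2.155 w0.0383 50.3
3 t10.91 [ 0.4447 -0.0943  0.0643] Ftool [  5.3   1.2 -10.5] Tz -0.042 j6 -1.955 w0.0383 50.4
4 t11.22 [ 0.4447 -0.0944  0.0643] Ftool [  6.8  -0.2 -12.2] Tz -0.15 j6 -1.755 w0.0386 50.6
5 t11.53 [ 0.4447 -0.0944  0.0642] Ftool [  7.4  -1.4 -15. ] Tz -0.116 j6 -1.555 w0.0384 50.8
6 t11.83 [ 0.4448 -0.0944  0.0641] Ftool [  7.9  -3.7 -15.6] Tz -0.09 j6 -1.355 w0.0388 50.9
7 t12.14 [ 0.4448 -0.0945  0.0641] Ftool [  7.4  -5.6 -18.1] Tz -0.107 j6 -1.155 w0.0388 51.1
```

```bash
cat >> h.py <<'E'
_o=obs
def obs(tag=""):
    o=_o(tag);print("     e6",o["joint_efforts"].round(3)[5],"T",o["ft_torque"].round(3),"yaw",o["tcp_rot"].round(3)[2]);return o
E
python3 - <<'E'
from h import *
d=load();d["x"],d["y"],d["z"]=.4442,-.0945,.064
fingers.release();obs("open")
turn(d,0,0);obs("moved")
fingers.clamp(50);obs("clamp")
for i in range(4):
    turn(d,.1,0);obs(i)
E
```

```text
open t12.67 [ 0.4444 -0.0941  0.0619] Ftool [0.1 0.1 0.1] Tz -0.01 j6 -1.151 w0.0850 0.0
     e6 -0.01 T [ 0.007 -0.021 -0.01 ] yaw 2.432
moved t12.92 [ 0.4443 -0.0946  0.0642] Ftool [0.1 0.1 0.4] Tz -0.018 j6 -1.152 w0.0854 0.0
     e6 -0.006 T [-0.002  0.011 -0.018] yaw 2.432
clamp t13.41 [ 0.4444 -0.0943  0.0643] Ftool [ 2.1  1.8 -2.8] Tz -0.005 j6 -1.152 w0.0385 49.9
     e6 -0.003 T [ 0.372  0.046 -0.005] yaw 2.432
0 t13.66 [ 0.4443 -0.0943  0.0642] Ftool [ 2.   0.8 -2.9] Tz -0.094 j6 -1.054 w0.0383 49.9
     e6 0.264 T [ 0.419  0.047 -0.094] yaw 2.334
1 t13.91 [ 0.4443 -0.0943  0.0641] Ftool [ 2.5  2.4 -3.5] Tz -0.14 j6 -0.956 w0.0384 49.9
     e6 0.232 T [ 0.502 -0.054 -0.14 ] yaw 2.236
2 t14.16 [ 0.4443 -0.0943  0.064 ] Ftool [ 2.7  3.  -2.6] Tz -0.083 j6 -0.857 w0.0385 49.9
     e6 0.241 T [ 0.612 -0.151 -0.083] yaw 2.137
3 t14.41 [ 0.4443 -0.0944  0.064 ] Ftool [ 2.8  3.3 -2.2] Tz -0.081 j6 -0.757 w0.0386 49.9
     e6 0.254 T [ 0.696 -0.248 -0.081] yaw 2.037
```

```bash
python3 - <<'E'
from h import *
d=load()
fingers.release();obs("open")
turn(d,-.2,0);obs("back");turn(d,.1,0);obs("fwd");turn(d,.1,0);obs("fwd")
s,t=cam("scene"),cam("top")
cv2.imwrite("pics/c2.png",np.hstack([crop(s,(213,244),20,400),crop(t,(354,244),20,400)]))
fingers.clamp(50);obs("clamp")
turn(d,.05,0);obs("turn")
E
```

```text
open t14.93 [ 0.4441 -0.0946  0.064 ] Ftool [ 0.7 -0.   0.2] Tz 0.033 j6 -0.752 w0.0853 0.0
     e6 -0.008 T [ 0.083 -0.034  0.033] yaw 2.032
back t15.24 [ 0.4442 -0.0945  0.064 ] Ftool [ 0.2 -1.  -0.2] Tz 0.045 j6 -0.948 w0.0854 0.0
     e6 -0.416 T [-0.036  0.01   0.045] yaw 2.228
fwd t15.49 [ 0.4442 -0.0945  0.064 ] Ftool [ 0.8 -0.3 -0.7] Tz 0.014 j6 -0.852 w0.0855 0.0
     e6 0.4 T [ 0.017 -0.005  0.014] yaw 2.132
fwd t15.74 [ 0.4442 -0.0945  0.064 ] Ftool [0.2 0.  0.1] Tz 0.01 j6 -0.755 w0.0858 0.0
     e6 0.36 T [-0.018 -0.017  0.01 ] yaw 2.035
clamp t16.33 [ 0.4444 -0.0944  0.0643] Ftool [ 0.3  0.  -2.4] Tz 0.028 j6 -0.752 w0.0386 49.9
     e6 0.004 T [0.197 0.064 0.028] yaw 2.032
turn t16.58 [ 0.4444 -0.0944  0.0643] Ftool [ 1.1  1.4 -3. ] Tz 0.003 j6 -0.703 w0.0386 49.9
     e6 0.195 T [ 0.31  -0.06   0.003] yaw 1.983
```

View pics/c2.png

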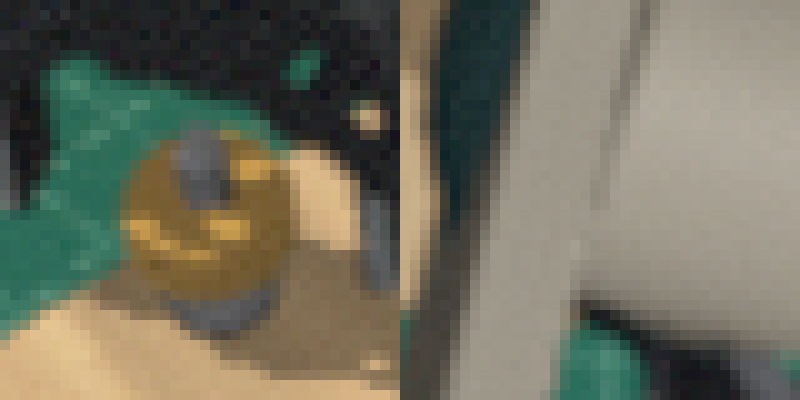

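```bash
cat >> h.py <<'E'
def avg(n=6):
    T=[];F=[];z=[]
    for _ in range(n):
        robot.dwell(.02);o=status.get_obs();T.append(o["ft_torque"][2]);F.append(o["ft_force"]);z.append(o["tool_pos"][2])
    return "Tz %.3f sd %.3f F %s z %.4f j6 %.3f t %.2f"%(np.mean(T),np.std(T),np.mean(F,0).round(1),np.mean(z),o["joints"][5],o["time_s"])
E
python3 - <<'E'
from h import *
d=load();print(avg())
for i in range(5):
    turn(d,.1,0);print(avg())
E
```

```text
Tz 0.016 sd 0.021 F [0.6 1.9 3.3] z 0.0642 j6 -0.703 t 16.68
Tz -0.077 sd 0.031 F [0.6 1.9 3.6] z 0.0642 j6 -0.605 t 17.03
Tz -0.032 sd 0.025 F [1.5 2.2 3.3] z 0.0641 j6 -0.505 t 17.38
Tz -0.019 sd 0.025 F [2.5 2.4 2.2] z 0.0640 j6 -0.405 t 17.73
Tz -0.014 sd 0.024 F [3.5 2.7 1.3] z 0.0640 j6 -0.305 t 18.08
Tz 0.003 sd 0.027 F [4.3 2.6 0.3] z 0.0639 j6 -0.206 t 18.43
```

```bash
python3 - <<'E'
from h import *
d=load()
for i in range(4):
    turn(d,.1,0.0001);print(avg(10))
E
```

```text
Tz -0.012 sd 0.023 F [4.3 2.7 0.5] z 0.0639 j6 -0.106 t 18.85
Tz 0.063 sd 0.035 F [4.1 2.9 0.2] z 0.0638 j6 -0.008 t 19.27
Tz 0.006 sd 0.029 F [4.3 3.3 0.5] z 0.0637 j6 0.091 t 19.68
Tz 0.047 sd 0.025 F [4.1 3.4 0.8] z 0.0636 j6 0.190 t 20.10
```

```bash
python3 - <<'E'
from h import *
d=load()
for i in range(10):
    turn(d,.03,0.00003);print(avg(5))
E
```

```text
Tz 0.119 sd 0.025 F [4.5 3.3 0.5] z 0.0636 j6 0.220 t 20.43
Tz 0.243 sd 0.016 F [3.8 3.1 0.8] z 0.0636 j6 0.252 t 20.77
Tz 0.197 sd 0.032 F [4.  3.2 1. ] z 0.0635 j6 0.283 t 21.10
Tz 0.133 sd 0.043 F [4.3 3.4 1. ] z 0.0635 j6 0.313 t 21.43
Tz 0.175 sd 0.037 F [3.9 3.  0.8] z 0.0635 j6 0.343 t 21.77
Tz 0.217 sd 0.043 F [3.7 3.3 1.4] z 0.0635 j6 0.374 t 22.10
Tz 0.150 sd 0.033 F [3.8 2.9 1.6] z 0.0634 j6 0.405 t 22.43
Tz 0.151 sd 0.032 F [3.7 3.3 1.2] z 0.0634 j6 0.435 t 22.77
Tz 0.197 sd 0.027 F [3.4 3.4 1.7] z 0.0634 j6 0.465 t 23.10
Tz 0.221 sd 0.025 F [3.7 3.6 2.1] z 0.0634 j6 0.495 t 23.43
```

```bash
python3 - <<'E'
from h import *
d=load()
for i in range(4):
    turn(d,.012,0.00001);print(avg(5))
E
```

```text
Tz 0.226 sd 0.015 F [3.9 4.  2.1] z 0.0633 j6 0.507 t 23.77
Tz 0.165 sd 0.029 F [3.8 3.2 2. ] z 0.0633 j6 0.519 t 24.10
Tz 0.326 sd 0.039 F [3.2 3.7 1.7] z 0.0633 j6 0.532 t 24.43
Tz 0.283 sd 0.033 F [3.5 3.6 1.7] z 0.0633 j6 0.545 t 24.77
```

```bash
python3 - <<'E'
from h import *
fingers.release();o=obs("open");p=o["tool_pos"]
robot.move_linear([p[0],p[1],.16],vel=.2)
C=[.438,.266]
robot.goto([*C,.12],[np.pi,0,2.0]);obs("over cap")
s,t=cam("scene"),cam("top")
m=np.vstack([np.hstack([crop(s,(213,244),15,300),crop(t,(354,244),15,300)]),np.hstack([crop(s,(310,184),15,300),crop(t,(208,251),15,300)])])
cv2.imwrite("pics/c3.png",m)
print(robot.move_linear([*C,.009],vel=.12,threshold=6));obs("down")
fingers.clamp(20);obs("clamp1")
fingers.release()
robot.goto([*C,.009],[np.pi,0,.43]);obs("rot")
fingers.clamp(30);obs("clamp2")
robot.move_linear([*C,.08],vel=.15);obs("lift")
t=cam("scene");cv2.imwrite("pics/c4.png",crop(t,(310,170),40,560))
E
```

```text
open t25.29 [ 0.4441 -0.0946  0.0632] Ftool [ 0.4  0.7 -0.4] Tz 0.003 j6 0.546 w0.0856 0.0
     e6 -0.001 T [-0.013 -0.002  0.003] yaw 0.734
over cap t27.28 [0.4383 0.2651 0.1198] Ftool [-1.3 -0.2  0.5] Tz -0.002 j6 0.045 w0.0851 0.0
     e6 -0.008 T [ 0.016 -0.05  -0.002] yaw 1.998
False
down t28.46 [0.4386 0.2663 0.0099] Ftool [ 0.8 -0.2 -1. ] Tz -0.016 j6 0.044 w0.0856 0.0
     e6 0.0 T [ 0.002  0.022 -0.016] yaw 2.0
clamp1 t29.02 [0.4382 0.2661 0.0093] Ftool [-0.3  0.2 -2.1] Tz -0.043 j6 0.045 w0.0278 20.2
     e6 0.002 T [-0.038  0.065 -0.043] yaw 2.0
rot t31.02 [0.438 0.266 0.009] Ftool [ 0.4 -0.5 -0. ] Tz -0.034 j6 1.614 w0.0853 0.0
     e6 0.022 T [-0.041  0.034 -0.034] yaw 0.431
clamp2 t31.58 [0.4381 0.2661 0.0091] Ftool [-0.7 -0.1 -0.8] Tz 0.009 j6 1.614 w0.0271 29.6
     e6 0.004 T [-0.02   0.012  0.009] yaw 0.43
lift t32.21 [0.4375 0.2658 0.0791] Ftool [-0.3  0.   0.2] Tz 0.045 j6 1.615 w0.0272 29.5
     e6 -0.0 T [0.053 0.053 0.045] yaw 0.43
```

View pics/c3.png

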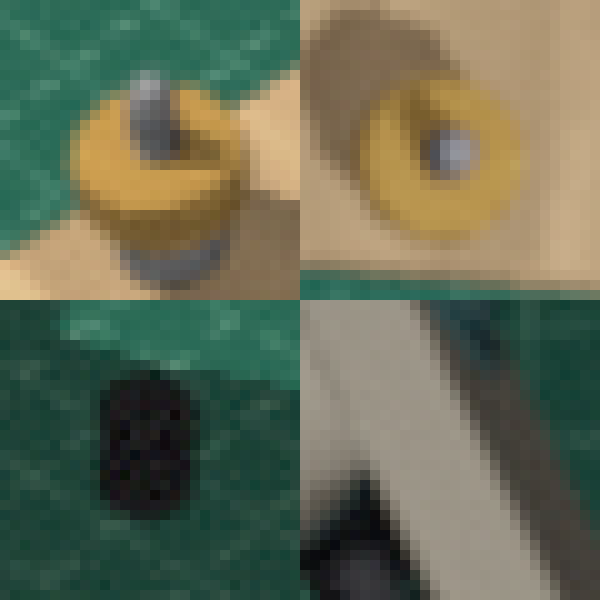

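View pics/c4.png

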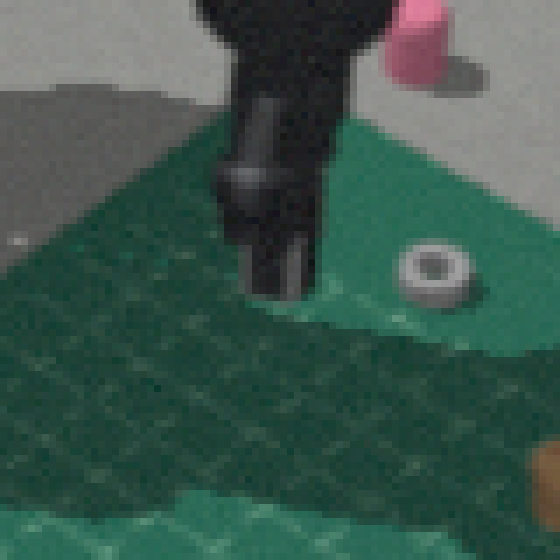

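c3 shows the lock nut now down on the hex nut, with more stud standing out. c4 shows the gripper lifting the cap, and nothing else has been disturbed. Now I'll place the cap.

```bash
python3 - <<'E'
from h import *
S=[.4445,-.0943]
robot.move_linear([.438,.266,.15],vel=.2)
robot.goto([*S,.15],[np.pi,0,.43]);obs("above")
robot.move_linear([*S,.119],vel=.08);obs("near")
print(robot.move_linear([*S,.0925],vel=.04,threshold=4));obs("stop")
E
```

```text
above t34.11 [ 0.4446 -0.0936  0.1497] Ftool [-0.6  0.1  1.2] Tz 0.047 j6 0.851 w0.0272 29.5
     e6 -0.011 T [ 0.056 -0.003  0.047] yaw 0.431
near t34.64 [ 0.4445 -0.0941  0.1189] Ftool [-0.5  0.1  0.5] Tz -0.015 j6 0.85 w0.0273 29.5
     e6 0.001 T [ 0.056 -0.002 -0.015] yaw 0.43
True
stop t35.24 [ 0.4443 -0.0943  0.0943] Ftool [-1.  -0.5 -6.2] Tz -0.003 j6 0.85 w0.0270 30.1
     e6 -0.0 T [ 0.029  0.167 -0.003] yaw 0.43
```

```bash
python3 - <<'E'
from h import *
fingers.release();obs("open")
robot.move_linear([.4445,-.0943,.18],vel=.2)
robot.goto([.40,.15,.25],[np.pi,0,1.5]);obs("away")
s,t=cam("scene"),cam("top")
cv2.imwrite("pics/c5.png",np.hstack([crop(s,(213,244),20,400),crop(t,(354,244),20,400)]))
E
```

```text
open t35.84 [ 0.4439 -0.0941  0.0936] Ftool [-0.6 -0.1 -0. ] Tz 0.056 j6 0.85 w0.0853 0.0
     e6 0.0 T [ 0.018 -0.     0.056] yaw 0.43
away t37.43 [0.4    0.1493 0.2489] Ftool [ 0.   0.2 -0.4] Tz 0.01 j6 0.344 w0.0857 0.0
     e6 -0.021 T [-0.04   0.032  0.01 ] yaw 1.498
```

View pics/c5.png

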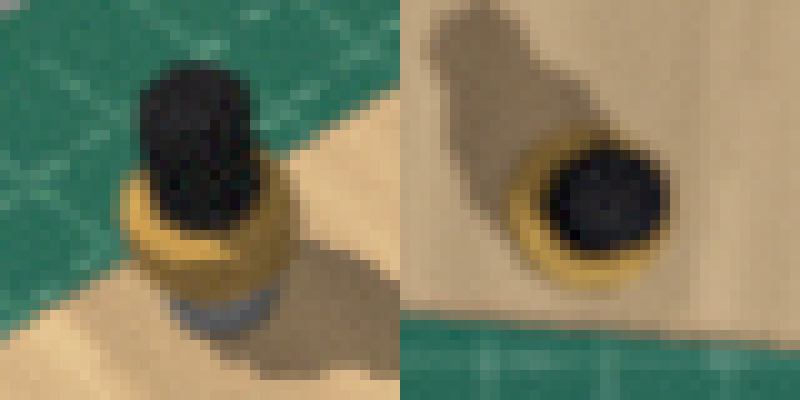

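c5 shows the cap upright over the stud, its rim resting on the lock nut's upper face. That agrees with the contact height of 0.094 m at the fingertips. Handing in.

```bash
python3 -c "
from cell import *
print(ticket.hand_in())"
```

```text
the job is handed in; nothing more can be done
None
```

I tightened the lock nut to about 0.3 N m, with no sign that the hex nut turned (not measured directly), then seated the black cap upright on the lock nut and handed the job in at about 37 s.

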